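# Put the loaf maker's accessories back in their basket

### The arm

A 7-joint arm with a two-finger parallel gripper is mounted at the origin on the work surface. World frame = base frame: x ahead of the robot, y to its left, z up, the work surface at z = 0. Lengths are in m, angles in rad, forces in N, time in s.
With the tool pointing down it reaches from about 0.425 to 0.925 m from the base axis. Payload 6.8 kg.
Tool frame: the origin (TCP) lies at the very end of the fingers, on their centre line; the grasp point (between the pads) lies 19 mm behind it; y points along the fingers, z is the direction in which the jaws open and shut, and the axes are right-handed (so a half turn about y gives the same grasp; the last joint's range is limited). The gripper opens to 85 mm and grips with 20 to 120 N. Pads are 22 mm wide; open, the fingers measure 114 mm over their backs; the gripper's body (76 mm by 85 mm) begins 54 mm behind the grasp point. The pads swing forward as they close: fully open they stand 13 mm farther back than shut.
Start: joints at [-1.266, 0.477, 0.022, 1.555, -0.011, 1.109, -0.083], TCP at [0.271, 0.618, 0.231] pointing down, gripper open.
Joint ranges: [-2.96, 2.96], [-0.34, 2.1], [-1.41, 1.46], [0.24, 2.44], [-1.37, 4.51], [0.17, 1.92], [-2.96, 2.96]. Speed limits (rad/s): [2.39, 2.39, 3.14, 3.14, 3.14, 3.14, 3.14].

### API

Orientations are given as a unit quaternion [w, x, y, z].
In Python, from station import * gives the robot as it stands.
- The arm moves only by the tool drive_tool, never from a script. Its argument "series" is text: rows parted by semicolons, each of 6 numbers parted by spaces: the shift along the tool's x, y, z in units of 25 mm (1.0 is 25 mm), then the turn, a rotation vector about the tool's x, y, z in units of 5 degrees (1.0 is 5 degrees). In form: dx dy dz wx wy wz; .... A call has 1 to 8 rows; each row shifts and turns the commanded pose from where the row before left it, along the tool's axes as they then stand; what a row does not reach is not made up. A row lasts 1/10 s, in which the tool goes at most 50 mm and 8.59 degrees, less where a joint would pass 70% of its speed; a pose out of reach is approached as far as the arm can. A call is refused whole if a number of a shift passes 1 or a number of a turn 1, either way. A call with a gripper value outside its range is refused whole. "hand" is the opening, from 0 (shut) to 1 (fully open), set as the call begins (left out, the last holds). The fingers move at their own pace and stop on an object; "squeeze" is the grip in N (left out, the last holds). Time passes only in rows, so rows that do not move let the fingers close. It gives the time, the measured TCP pose, the force and the opening at its end, in the units of the state.
- get_obs(): the state, without advancing time (a new reading comes with each control period).
- camera(name): name is "scene" or "side" or "wrist"; returns a dict with "color" (420x560x3 uint8, red, green, blue), "z_map" (420x560 float32, m along the optical axis (not along the pixel's ray), 0 where there is no reading), "vertical_fov" (degrees; the focal length in pixels is half the picture's height over the tangent of half this angle, whatever the lens; pixels are square), "cx", "cy" (the principal point, pixels), "origin" and "rotation" of the camera in the world; the wrist camera has in their place "hand_eye" (4x4, takes a point from camera to tool coordinates, whose origin is the TCP and whose axes are the tool frame's). Camera axes: x right, y up, looking along -z (the intrinsics and any distortion apply to the point x, -y, -z); pixel columns grow to the right and rows downward; lengths in m; the calibration is good to about 2 mm. A picture is of the moment at which its call begins: read the wrist's pose just before it.
- sign_off(): hands the job in, once; it reports no verdict.
The state is a dict: "clock": time; "joint_positions": joint angles; "dq": joint speeds; "tau": joint torques, N m; "tcp_pos": TCP position; "eef_rot": TCP orientation; "wrist_force": force on the tool from outside, world axes, zero at the start; "moment": the same for the moment, N m; "width": finger opening in m.
Only numpy, scipy, OpenCV 4.12 (cv2) and the standard library are available. Lean on these libraries where they do the work, as an engineer would, in place of code of your own. Each camera call takes 0.05 s, during which the arm holds its last target. There are 200 camera calls.

### The job

Put the loaf maker's four accessories back in the bins of the perforated basket: stand the measuring cup upright in the round pot, stand the kneading paddle in the square box, and lay the loaf hook in the short tray and the double-ended measuring spoon in the long tray. Each ends up the same way up as now, resting level on the floor of its bin near the middle. The ordinary teaspoon and the S-shaped rail hook do not belong to the set: leave them where they lie.

Things in the scene. Friction and masses are not known exactly. Their poses are not given: they have to be found in the camera images.
- measuring_cup: White plastic measuring beaker without handle, standing upright, open at the top; 72 mm high, 52 mm across at the foot, 58 mm at the rim, four short dark fill lines on two sides; 45 g. Origin: centre of its underside, z up. Can be gripped across its upper half from any side.
- kneading_paddle: Cast-aluminium kneading paddle standing on its flat underside: an upright round hub 22 mm in diameter and 30 mm high with a dark bore in its top, and an 8 mm thick upright fin to one side; 58 mm long in all; 60 g. Origin: underside, middle of its length; the hub's axis is at x = -18 mm, the fin points along +x to x = 29 mm (22 mm high up to x = 15 mm, then sloping down). Grip the hub across y.
- measuring_spoon: Double-ended steel measuring spoon lying with its bowls open upwards: a flat-bottomed round bowl 40 mm across at the -x end (centre x = -50 mm) and one 25 mm across at the +x end (centre x = 57.5 mm), both 15 mm high, joined by a straight bar 12 mm wide (y), its faces from 7 to 15 mm above the underside; 140 mm long; 50 g. Origin: underside, middle of its length. Grip the bar across y near x = 0.
- loaf_hook: Hook for pulling the paddle out of a loaf, lying flat: a grey plastic grip 62 x 12 x 10 mm (from x = -52 to 10 mm, centred on y = 0), from which a 4 mm steel wire runs on along +x and bends back in a J towards +y, to x = 44 mm and y = 24 mm; 96 mm long; 30 g. Origin: underside, below the line of the grip, x = 0. Grip the plastic grip across y at x = -15 mm.
- teaspoon: Look-alike, to be left alone: ordinary steel teaspoon, 140 mm long, one oval bowl 30 mm wide at the +x end, thin handle widening to 12 mm at the -x end, up to 10 mm high. Origin: underside, near the middle of its length.
- rail_hook: Look-alike, to be left alone: S-shaped hook for the kitchen rail, bent from plain 6 mm steel wire without a grip, lying flat, 72 mm long (x) and 36 mm wide. Origin: underside, centre.
- round_pot: Round pot for the measuring cup: 86 mm across, 26 mm high, 79 mm across inside. One of four fixed white bins in a row along their y, 90 mm apart, in any order, in a perforated steel basket (376 x 196 mm, walls 32 mm high); all share its heading. Origin: centre of the underside, 3 mm above the counter; inner floor 3 mm above the origin.
- square_box: Square box for the kneading paddle: 86 x 86 mm, 24 mm high, 80 x 80 mm inside. Stands in the same basket as round_pot; fixed; origin, floor height and heading as there. The unlisted kitchen things on the counter within reach are at most 155 mm high.
- short_tray: Short tray for the loaf hook: 130 mm long (x) and 86 mm wide (y), 24 mm high, 124 x 80 mm inside. Stands in the same basket as round_pot; fixed; origin, floor height and heading as there.
- long_tray: Long tray for the measuring spoon: 184 mm long (x) and 86 mm wide (y), 24 mm high, 178 x 80 mm inside. Stands in the same basket as round_pot; fixed; origin, floor height and heading as there.
Mind the look-alikes: they are no part of the job. Leave any purple or red look-alike of the measuring_cup alone.

How it is judged:
At the end, for the whole second after the job is handed in: Each on its bin's floor (origin under 8 mm above the bin's), tilt under 0.12 rad, at rest, off the bin's middle in x, y by under: cup in round pot 16 mm, paddle in square box 32, hook in short tray 40, spoon in long tray 30 and 36. Teaspoon and rail hook within 30 mm of where they lay (x of measuring_cup in the frame of round_pot between -0.016 and 0.016 m and y of measuring_cup in the frame of round_pot between -0.016 and 0.016 m and z of measuring_cup in the frame of round_pot between 0 and 0.008 m and angle between each of measuring_cup, kneading_paddle, loaf_hook, measuring_spoon's own z axis and vertical below 0.12 rad and linear speed of each of measuring_cup, kneading_paddle, loaf_hook, measuring_spoon below 0.02 m/s and x of kneading_paddle in the frame of square_box between -0.032 and 0.032 m and y of kneading_paddle in the frame of square_box between -0.032 and 0.032 m and z of kneading_paddle in the frame of square_box between 0 and 0.008 m and x of loaf_hook in the frame of short_tray between -0.04 and 0.04 m and y of loaf_hook in the frame of short_tray between -0.04 and 0.04 m and z of loaf_hook in the frame of short_tray between 0 and 0.008 m and x of measuring_spoon in the frame of long_tray between -0.03 and 0.03 m and y of measuring_spoon in the frame of long_tray between -0.036 and 0.036 m and z of measuring_spoon in the frame of long_tray between 0 and 0.008 m and distance of each of teaspoon, rail_hook from where it was at the start of the episode below 0.03 m); the robot touches nothing.
It fails at once if the teaspoon, which does not belong to the set, is moved by more than 30 mm or carried off (distance of teaspoon from where it was at the start of the episode above 0.03 m).
It fails at once if the rail hook, which does not belong to the set, is moved by more than 30 mm or carried off (distance of rail_hook from where it was at the start of the episode above 0.03 m).
It also fails if it takes over 106 s, if anything falls off the work surface, if the arm or the gripper's body presses on something with over 40 N, if the wrist force passes 120 N, or if a joint passes its speed limit or range.

## Working session

There is one attempt and no reset: what is moved stays moved. The work goes in short steps, Python scripts to look and compute and a tool call to move; the robot and the scene stay as the last step left them, time stands still between calls to the robot, and variables do not carry over. Pictures are saved under pics/ and viewed, about 12 in all and at most 16, crops included, and the job is handed in when it is done.

Besides the shell and the picture viewer there is one more tool, called after "Emit:" as a command line: name --argument value ..., lists and objects as JSON in quotes. drive_tool: Moves the arm, as the interface text tells. Its arguments: {"type":"object","properties":{"series":{"type":"string"},"hand":{"type":"number"},"squeeze":{"type":"number"}},"required":["series"]}

```bash
ls; mkdir -p pics; cat > h.py <<'E'
from station import *
import numpy as np, cv2
from scipy.spatial.transform import Rotation as R
def q2R(q): return R.from_quat([q[1],q[2],q[3],q[0]]).as_matrix()
def snap(name):
    o=get_obs(); c=camera(name)
    if name=="wrist":
        T=np.array(c["hand_eye"]); Rt=q2R(o["eef_rot"])
        c["rotation"]=Rt@T[:3,:3]; c["origin"]=Rt@T[:3,3]+np.array(o["tcp_pos"])
    return c
def pts(c):
    z=c["z_map"]; H,W=z.shape; f=H/2/np.tan(np.radians(c["vertical_fov"])/2)
    v,u=np.mgrid[:H,:W]
    P=np.stack([(u-c["cx"])/f*z,-(v-c["cy"])/f*z,-z],-1)
    return P@np.array(c["rotation"]).T+np.array(c["origin"])
def save(img,name): cv2.imwrite("pics/"+name,img[...,::-1])
E
python3 - <<'E'
from h import *
o=get_obs(); print({k:np.round(v,3) for k,v in o.items()}); print(q2R(o["eef_rot"]).round(3))
for n in ["scene","side","wrist"]:
    c=snap(n); np.savez(f"{n}0.npz",P=pts(c),**{k:v for k,v in c.items()})
    print(n,[(k,np.round(v,3).tolist()) for k,v in c.items() if k not in("color","z_map")])
    save(cv2.resize(c["color"],(784,588),interpolation=cv2.INTER_CUBIC),f"{n}0.png")
E
```

```text
pics
{'clock': np.float64(0.0), 'joint_positions': array([-1.266,  0.478,  0.022,  1.556, -0.012,  1.109, -0.083]), 'dq': array([-0.001,  0.   , -0.   ,  0.   , -0.   , -0.001, -0.001]), 'tau': array([ 0.0000e+00, -5.9645e+01,  1.6080e+00, -2.8120e+01,  1.3000e-02,
        9.0000e-03,  0.0000e+00]), 'tcp_pos': array([0.271, 0.618, 0.23 ]), 'eef_rot': array([-0.691,  0.693, -0.145,  0.145]), 'wrist_force': array([ 0.295, -0.735,  1.048]), 'moment': array([ 0.002, -0.002,  0.025]), 'width': np.float64(0.085)}
[[ 0.916 -0.001  0.401]
 [-0.401 -0.002  0.916]
 [ 0.    -1.    -0.002]]Traceback (most recent call last):
  File "<stdin>", line 4, in <module>
  File "h.py", line 15, in pts
    return P@np.array(c["rotation"]).T+np.array(c["origin"])
           ~^~~~~~~~~~~~~~~~~~~~~~~~~~
ValueError: matmul: Input operand 1 has a mismatch in its core dimension 0, with gufunc signature (n?,k),(k,m?)->(n?,m?) (size 4 is different from 3)
```

```bash
sed -i 's/    z=c\["z_map"\]; H/    if np.size(c["rotation"])==4: c["rotation"]=q2R(c["rotation"])\n    z=c["z_map"]; H/' h.py
python3 - <<'E'
from h import *
for n in ["scene","side","wrist"]:
    c=snap(n); np.savez(f"{n}0.npz",P=pts(c),**{k:v for k,v in c.items()})
    print(n,[(k,np.round(v,3).tolist()) for k,v in c.items() if k not in("color","z_map")])
    save(cv2.resize(c["color"],(784,588),interpolation=cv2.INTER_CUBIC),f"{n}0.png")
E
```

```text
scene [('vertical_fov', 48.93), ('cx', 278.348), ('cy', 204.197), ('origin', [1.191, -0.504, 1.017]), ('rotation', [[0.659, -0.579, 0.48], [0.752, 0.507, -0.421], [0.0, 0.638, 0.77]])]
side [('vertical_fov', 44.068), ('cx', 283.228), ('cy', 211.208), ('origin', [0.326, 0.956, 1.01]), ('rotation', [[-0.958, 0.217, -0.186], [-0.285, -0.687, 0.669], [0.017, 0.694, 0.72]])]
wrist [('vertical_fov', 65.441), ('cx', 277.329), ('cy', 206.271), ('hand_eye', [[0.0, -0.952, -0.306, -0.077], [0.001, 0.306, -0.952, -0.142], [1.0, -0.0, 0.001, -0.0], [0.0, 0.0, 0.0, 1.0]]), ('rotation', [[0.401, -0.872, -0.28], [0.916, 0.381, 0.125], [-0.002, -0.306, 0.952]]), ('origin', [0.2, 0.649, 0.373])]
```

View pics/scene0.png

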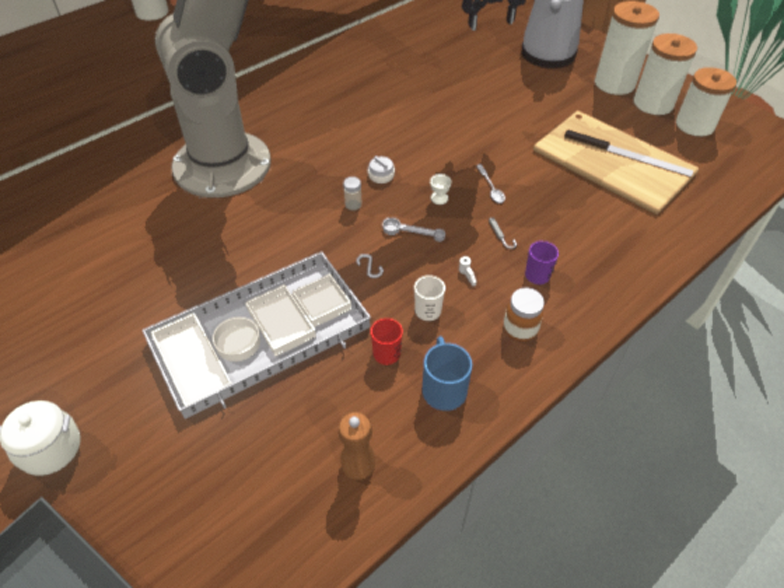

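View pics/side0.png

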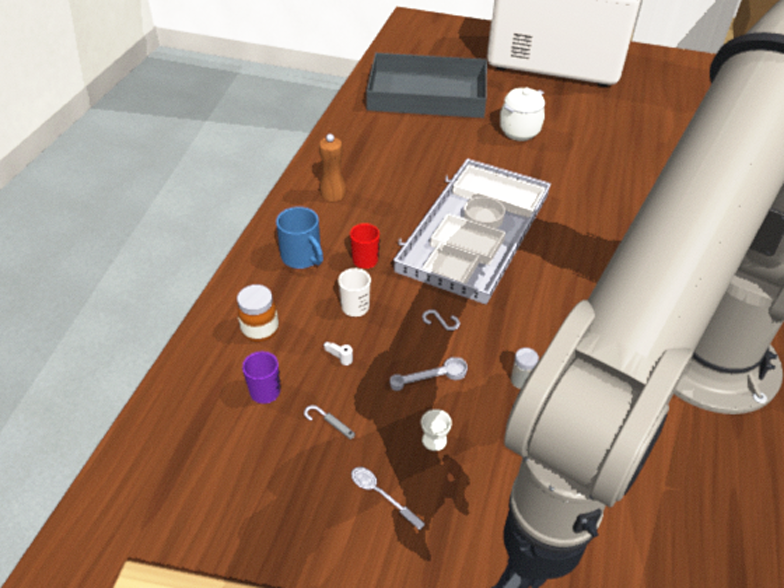

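```bash
python3 - <<'E'
from h import *
x0,x1,y0,y1=0.35,0.85,-0.45,0.35; s=1000
im=np.zeros((int((x1-x0)*s),int((y1-y0)*s),3),np.uint8); zb=np.full(im.shape[:2],-1.)
for n in ["scene","side"]:
    d=np.load(f"{n}0.npz"); P=d["P"]; C=d["color"]; z=d["z_map"]
    P=cv2.resize(P,None,fx=3,fy=3,interpolation=cv2.INTER_NEAREST) if 0 else P
    # plane test
    m=(z>0)&(P[...,0]>x0)&(P[...,0]<x1)&(P[...,1]>y0)&(P[...,1]<y1)&(P[...,2]<0.3)
    t=m&(abs(P[...,2])<.012); print(n,"table z",np.median(P[t][:,2]))
    p=P[m];c=C[m]
    for (X,Y,Z),col in zip(p,c):
        r=int((x1-X)*s);k=int((y1-Y)*s)
        rr=slice(max(r-1,0),r+2);kk=slice(max(k-1,0),k+2)
        w=zb[rr,kk]<Z
        zb[rr,kk][w]=Z; im[rr,kk][w]=col
for i in range(0,im.shape[0],100): cv2.line(im,(0,i),(im.shape[1],i),(0,255,255),1); cv2.putText(im,f"{x1-i/s:.2f}",(2,i+12),0,.4,(255,255,0))
for i in range(0,im.shape[1],100): cv2.line(im,(i,0),(i,im.shape[0]),(0,255,255),1); cv2.putText(im,f"{y1-i/s:.2f}",(i+2,490),0,.4,(255,255,0))
save(im,"top0.png"); np.save("zb0.npy",zb)
E
```

```text
scene table z -0.00045613540504474415
side table z -0.0007384141836075386
```

View pics/top0.png

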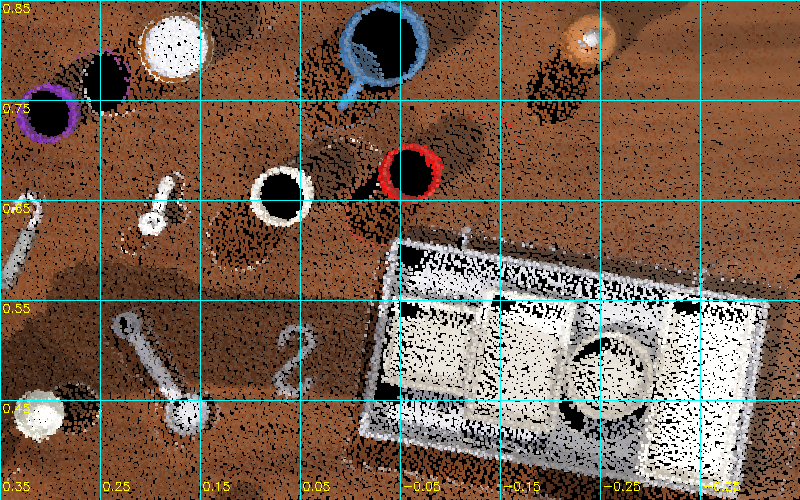

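```bash
cat > blob.py <<'E'
from h import *
def blob(Ps,x,y,r,zlo,zhi):
    q=[]
    for P in Ps:
        p=P[(np.hypot(P[...,0]-x,P[...,1]-y)<r)&(P[...,2]>zlo)&(P[...,2]<zhi)]
        q.append(p)
    return q
def rect(p):
    (c,s,a)=cv2.minAreaRect((p[:,:2]*1000).astype(np.float32)); 
    b=cv2.boxPoints((c,s,a)); e=[b[1]-b[0],b[2]-b[1]]; l=max(e,key=np.linalg.norm)
    return np.round(c,1),np.round(sorted(s),1),round(np.degrees(np.arctan2(l[1],l[0]))%180,1),len(p)
E
python3 - <<'E'
from blob import *
Ps=[np.load(f"{n}0.npz")["P"] for n in("scene","side")]
for n,a in dict(cup_rim=(.655,.07,.045,.066,.08),cup=(.655,.07,.05,.01,.08),paddle=(.64,.19,.04,.006,.04),hub=(.63,.20,.025,.026,.04),fin=(.65,.185,.045,.008,.023),spoon=(.485,.19,.085,.006,.03),hookgrip=(.59,.345,.09,.005,.02),hookall=(.59,.345,.09,.002,.02),rail=(.49,.055,.06,.002,.02)).items():
    for p,s in zip(blob(Ps,*a),("sc","si")):
        if len(p)>8: print(n,s,*rect(p),"zmax",round(p[:,2].max(),4),"mean",p.mean(0).round(4))
for p,s in zip(blob(Ps,.475,-.21,.25,.030,.042),("sc","si")): print("basket",s,*rect(p))
for p,s in zip(blob(Ps,.475,-.257,.05,.0255,.034),("sc","si")): print("pot",s,*rect(p))
E
```

```text
cup_rim sc [653.   66.5] [55.6 59.7] 166.0 91 zmax 0.0753 mean [0.6535 0.0669 0.07  ]
cup_rim si [652.9  68.8] [56.5 57.2] 77.6 100 zmax 0.0739 mean [0.6535 0.068  0.0698]
cup sc [652.9  66.4] [56.  59.7] 166.0 544 zmax 0.0753 mean [0.6536 0.0662 0.0457]
cup si [653.2  68.1] [56.8 60.4] 89.0 591 zmax 0.0739 mean [0.6527 0.071  0.0468]
paddle sc [642.5 186.2] [20.7 56.7] 151.0 114 zmax 0.0343 mean [0.6393 0.1891 0.0203]
paddle si [645.1 191.4] [23.8 64.2] 161.1 159 zmax 0.0346 mean [0.6362 0.1973 0.0202]
hub sc [628.  195.9] [17.5 21.9] 149.8 34 zmax 0.0343 mean [0.627  0.1956 0.0293]
hub si [626.2 198.1] [19.6 22.9] 61.8 51 zmax 0.0346 mean [0.6264 0.1988 0.029 ]
fin sc [644.2 188.9] [16.  56.4] 169.9 61 zmax 0.0228 mean [0.6457 0.1862 0.0161]
fin si [644.1 194.4] [17.5 60.6] 160.2 84 zmax 0.0228 mean [0.6434 0.1954 0.0158]
spoon sc [476.2 188.9] [ 88.3 126.3] 4.8 190 zmax 0.0178 mean [0.4759 0.1887 0.0118]
spoon si [475.4 193.6] [ 40.2 139.7] 37.1 288 zmax 0.0192 mean [0.4778 0.1928 0.012 ]
hookgrip sc [587.  358.8] [ 84.4 141.6] 116.9 83 zmax 0.0128 mean [0.5937 0.3364 0.008 ]
hookgrip si [582.4 356.8] [ 89.4 150.5] 121.6 169 zmax 0.0134 mean [0.5892 0.3433 0.0081]
hookall sc [590.6 344.5] [165.3 174.5] 96.7 263 zmax 0.0128 mean [0.5893 0.3436 0.0046]
hookall si [585.4 344.1] [171.8 173.6] 139.3 457 zmax 0.0134 mean [0.5902 0.3457 0.0049]
rail sc [486.2  52.1] [107.8 108.9] 5.4 139 zmax 0.0082 mean [0.4902 0.056  0.0037]
rail si [487.2  56. ] [107.7 111.9] 152.8 149 zmax 0.0095 mean [0.4892 0.0548 0.0041]
basket sc [ 523.4 -217.1] [286.6 390.1] 80.5 661
basket si [ 522.4 -217.5] [283.5 389.3] 80.2 425
pot sc [ 474.4 -258.4] [87.5 87.7] 116.6 125
pot si [ 473.1 -256.2] [84.7 91.5] 124.9 84
```

```bash
cat > goto.py <<'E'
from h import *
def delta(x,y,z,jaw):  # jaw = desired world yaw of jaw axis (deg, mod 180); prints total in tool units
    o=get_obs(); M=q2R(o["eef_rot"]); d=np.array([x,y,z])-o["tcp_pos"]
    cur=np.degrees(np.arctan2(M[1,2],M[0,2])); w=(cur-jaw+90)%180-90
    t=M.T@d/.025
    tilt=M.T@np.array([0,0,-1]); e=np.cross([0,1,0],tilt)  # turn needed (tool) to point y down
    print("pos",np.round(o["tcp_pos"],4),"jaw",round(cur,1),"F",np.round(o["wrist_force"],1),"w",round(o["width"],4),"t",round(o["clock"],1))
    print("shift units now-axes",t.round(2),"turn units y",round(w/5,2),"tilt fix",np.round(np.degrees(e)/5,2))
    # world-z-only decomposition in final axes
    Mf=M@R.from_rotvec([0,np.radians(w),0]).as_matrix()
    print("shift units final-axes",(Mf.T@d/.025).round(2),"joints",np.round(o["joint_positions"],2))
E
python3 - <<'E'
from goto import *
P=np.load("side0.npz")["P"]
for n,(u,v) in dict(gripend=(350,434),gripstart=(327,421),bend=(309,412),tip=(312,419),spoon_sm=(397,383),spoon_big=(456,369),ts_h=(415,520),ts_b=(363,477)).items(): print(n,P[int(v/1.4),int(u/1.4)].round(4))
d=np.load("side0.npz"); save(cv2.resize(d["color"][210:400,190:360],None,fx=3.5,fy=3.1,interpolation=cv2.INTER_CUBIC),"crop_side.png")
delta(.57,.36,.2,30)
E
```

```text
gripend [0.5671 0.348  0.0111]
gripstart [0.6149 0.3301 0.0047]
bend [ 0.6519  0.3187 -0.0027]
tip [0.6388 0.3376 0.0089]
spoon_sm [5.278e-01 2.183e-01 4.000e-04]
spoon_big [0.4374 0.1586 0.0012]
ts_h [0.4289 0.4561 0.0041]
ts_b [0.5258 0.4085 0.001 ]
pos [0.2707 0.618  0.2307] jaw 66.4 F [ 0.4 -0.1  0.6] w 0.0854 t 0.2
shift units now-axes [15.11  1.24 -4.65] turn units y 7.27 tilt fix [ 0.01 -0.    0.  ]
shift units final-axes [14.92  1.24  5.21] joints [-1.27  0.48  0.02  1.56 -0.01  1.11 -0.08]
```

View pics/crop_side.png

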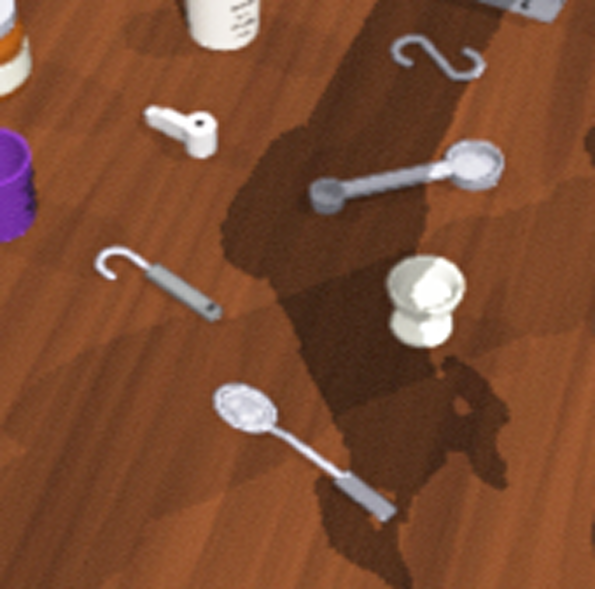

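Emit:
drive_tool --series "1 0 -.3 0 0 0;1 0 -.3 0 0 0;1 0 -.3 0 0 0;1 0 -.3 0 0 0;1 0 -.3 0 0 0;1 0 -.3 0 0 0;1 0 -.3 0 0 0;1 0 -.3 0 0 0" --hand 0.55 --squeeze 40

```text
clock: 1.0
tcp_pos: [0.4306, 0.4822, 0.2311]
eef_rot: [-0.692, 0.692, -0.145, 0.145]
wrist_force: [0.7, -0.5, 0.5]
width: 0.0468
```

Emit:
drive_tool --series "1 .3 -.3 0 0 0;1 .3 -.3 0 0 0;1 .3 -.3 0 0 0;1 .3 -.3 0 0 0;1 .3 -.3 0 0 0;1 .3 -.3 0 0 0;1 .3 -.3 0 -.6 0;0 0 0 0 0 0"

```text
clock: 1.8
tcp_pos: [0.5721, 0.3597, 0.1774]
eef_rot: [-0.694, 0.697, -0.128, 0.129]
wrist_force: [0.3, -0.9, -1.5]
width: 0.0469
```

```bash
cat > near.py <<'E'
import sys
from goto import *
from blob import *
c=snap("wrist"); P=pts(c); np.savez("w.npz",P=P,color=c["color"])
save(cv2.resize(c["color"],(784,588)),sys.argv[1])
E
python3 near.py hook1.png; python3 -c "
from goto import *
delta(.599,.336,.15,69.5)
P=np.load('w.npz')['P']; print(np.median(P[...,2]))"
```

```text
pos [0.5705 0.3622 0.1779] jaw 69.1 F [ 0.3 -0.3  0.2] w 0.0472 t 1.9
shift units now-axes [ 1.44  1.12 -0.57] turn units y -0.08 tilt fix [ 0.02 -0.    0.  ]
shift units final-axes [ 1.44  1.12 -0.58] joints [-0.73  0.53  0.1   1.61 -0.06  1.01  0.59]
0.00035701528576795316
```

View pics/hook1.png

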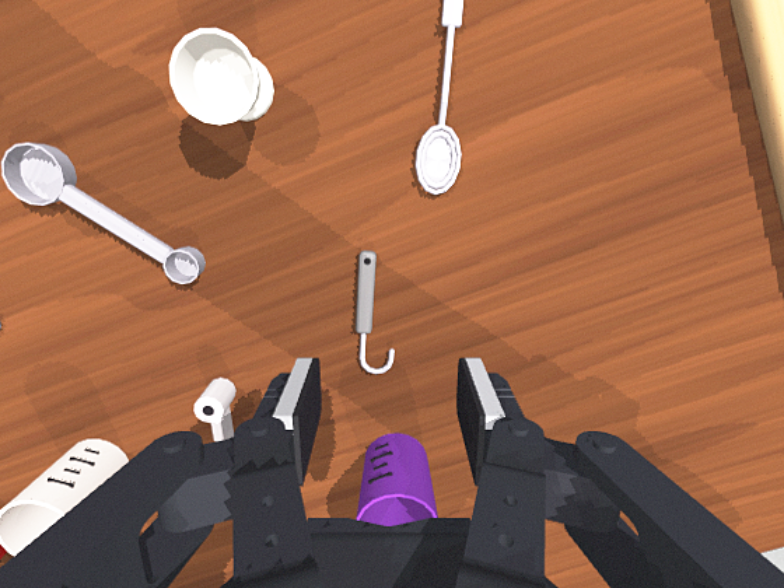

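```bash
cat >> blob.py <<'E'
def atpix(P,u,v,k=1,s=1.4):
    u,v=int(u/s),int(v/s); return np.median(P[v-k:v+k+1,u-k:u+k+1].reshape(-1,3),0).round(4)
E
python3 - <<'E'
from blob import *
from goto import *
P=np.load("w.npz")["P"]
for n,(u,v) in dict(ge=(367,256),gs=(364,329),mid=(366,292),bend=(375,373),hub=(207,410),fin=(222,430),big=(37,175),small=(184,265),bar=(120,226),bar2=(90,206),bar3=(150,243)).items(): print(n,atpix(P,u,v))
e=atpix(P,367,256);s=atpix(P,364,329);d=(s-e)[:2];print(np.linalg.norm(d),np.degrees(np.arctan2(d[1],d[0])))
E
```

```text
ge [0.5651 0.3451 0.0094]
gs [0.6159 0.3226 0.0101]
mid [0.5892 0.3345 0.0102]
bend [0.6526 0.3159 0.0067]
hub [0.6261 0.1957 0.0303]
fin [0.6501 0.1924 0.0218]
big [0.435  0.1556 0.0018]
small [0.5261 0.2187 0.002 ]
bar [0.4856 0.1983 0.0154]
bar2 [0.4672 0.1871 0.0154]
bar3 [0.503  0.2113 0.0148]
0.055559787616584685 -23.889193974977715
```

```bash
python3 -c "
from goto import *
delta(.5955,.332,.03,66.4)"
```

```text
pos [0.5705 0.3622 0.1779] jaw 69.1 F [ 0.3 -0.3  0.2] w 0.0472 t 1.9
shift units now-axes [ 1.37  5.92 -0.76] turn units y 0.54 tilt fix [ 0.02 -0.    0.  ]
shift units final-axes [ 1.4   5.92 -0.69] joints [-0.73  0.53  0.1   1.61 -0.06  1.01  0.59]
```

Emit:
drive_tool --series ".7 0 -.35 0 .54 0;.7 .5 -.35 0 0 0;0 1 0 0 0 0;0 1 0 0 0 0;0 1 0 0 0 0;0 1 0 0 0 0;0 1 0 0 0 0;0 .4 0 0 0 0"

```text
clock: 2.65
tcp_pos: [0.5936, 0.3351, 0.0291]
eef_rot: [-0.692, 0.693, -0.144, 0.142]
wrist_force: [0.4, -0.5, 0.2]
width: 0.0469
```

```bash
python3 -c "
from goto import *
delta(.5955,.332,.004,66.4)"
```

```text
pos [0.5936 0.3351 0.0291] jaw 66.6 F [ 0.4 -0.5  0.2] w 0.0469 t 2.6
shift units now-axes [ 0.12  1.   -0.08] turn units y 0.04 tilt fix [ 0.03  0.   -0.02]
shift units final-axes [ 0.12  1.   -0.08] joints [-0.67  0.71  0.09  1.67 -0.08  0.76  0.62]
```

Emit:
drive_tool --series ".1 .5 -.05 0 0 0;0 .5 -.05 0 0 0;0 0 0 0 0 0;0 0 0 0 0 0"

```text
clock: 3.05
tcp_pos: [0.5966, 0.3322, 0.0066]
eef_rot: [0.693, -0.692, 0.143, -0.143]
wrist_force: [0.8, 0.3, 0.7]
width: 0.0465
```

Emit:
drive_tool --series "0 0 0 0 0 0;0 0 0 0 0 0;0 0 0 0 0 0;0 0 0 0 0 0;0 0 0 0 0 0" --hand 0

```text
clock: 3.55
tcp_pos: [0.5969, 0.3326, 0.0072]
eef_rot: [0.693, -0.692, 0.143, -0.143]
wrist_force: [-1.2, -0.1, 6.0]
width: 0.0099
```

Emit:
drive_tool --series "0 -.5 0 0 0 0;0 -.5 0 0 0 0;0 -1 0 0 0 0;0 -1 0 0 0 0;0 -1 0 0 0 0;0 -1 0 0 0 0;0 -1 0 0 0 0;0 0 0 0 0 0"

```text
clock: 4.35
tcp_pos: [0.5987, 0.3334, 0.1616]
eef_rot: [0.694, -0.69, 0.141, -0.145]
wrist_force: [1.0, 0.4, -0.5]
width: 0.0097
```

```bash
python3 -c "
from goto import *
delta(.489,-.169,.16,80.3)"
```

```text
pos [0.5987 0.3334 0.1616] jaw 66.6 F [ 1.   0.4 -0.5] w 0.0097 t 4.3
shift units now-axes [  3.94  -0.06 -20.19] turn units y -2.73 tilt fix [-0.08  0.    0.05]
shift units final-axes [ -0.94  -0.06 -20.55] joints [-0.68  0.55  0.11  1.6  -0.07  0.98  0.62]
```

Emit:
drive_tool --series "0 0 -1 0 -.9 0;0 0 -1 0 -.9 0;0 0 -1 0 -.9 0;-.1 0 -1 0 0 0;-.1 0 -1 0 0 0;-.1 0 -1 0 0 0;-.1 0 -1 0 0 0;-.1 0 -1 0 0 0"

```text
clock: 5.15
tcp_pos: [0.5377, 0.1392, 0.1561]
eef_rot: [-0.704, 0.705, -0.061, 0.061]
wrist_force: [0.9, 0.4, 0.3]
width: 0.0101
```

Emit:
drive_tool --series "-.1 0 -1 0 0 0;-.1 0 -1 0 0 0;-.1 0 -1 0 0 0;-.1 0 -1 0 0 0;-.1 0 -1 0 0 0;-.1 0 -1 0 0 0;-.1 0 -1 0 0 0;-.1 0 -1 0 0 0"

```text
clock: 5.95
tcp_pos: [0.4838, -0.0542, 0.1562]
eef_rot: [0.705, -0.704, 0.061, -0.061]
wrist_force: [-0.2, 0.1, 0.2]
width: 0.0096
```

```bash
python3 -c "
from goto import *
delta(.477,-.173,.14,80.3)"
```

```text
pos [ 0.4838 -0.0542  0.1562] jaw 80.1 F [-0.2  0.1  0.2] w 0.0096 t 6.0
shift units now-axes [ 0.54  0.65 -4.73] turn units y -0.03 tilt fix [-0.  0. -0.]
shift units final-axes [ 0.53  0.65 -4.73] joints [-0.14  0.26  0.15  2.08 -0.05  0.8   1.44]
```

Emit:
drive_tool --series ".1 0 -1 0 0 0;.1 0 -1 0 0 0;.1 0 -1 0 0 0;.1 0 -1 0 0 0;.1 .5 -.7 0 0 0;0 .2 0 0 0 0;0 0 0 0 0 0"

```text
clock: 6.65
tcp_pos: [0.4758, -0.1708, 0.138]
eef_rot: [0.705, -0.704, 0.062, -0.06]
wrist_force: [0.9, 0.7, -0.1]
width: 0.0099
```

```bash
python3 near.py drop1.png; python3 -c "
from goto import *
delta(.477,-.173,.04,80.3)"
```

```text
pos [ 0.4764 -0.1702  0.1384] jaw 80.2 F [-0.3  0.8  0.5] w 0.01 t 6.7
shift units now-axes [ 0.05  3.94 -0.11] turn units y -0.02 tilt fix [-0.01  0.   -0.01]
shift units final-axes [ 0.05  3.94 -0.11] joints [ 0.06  0.32  0.2   2.05 -0.09  0.78  1.71]
```

View pics/drop1.png

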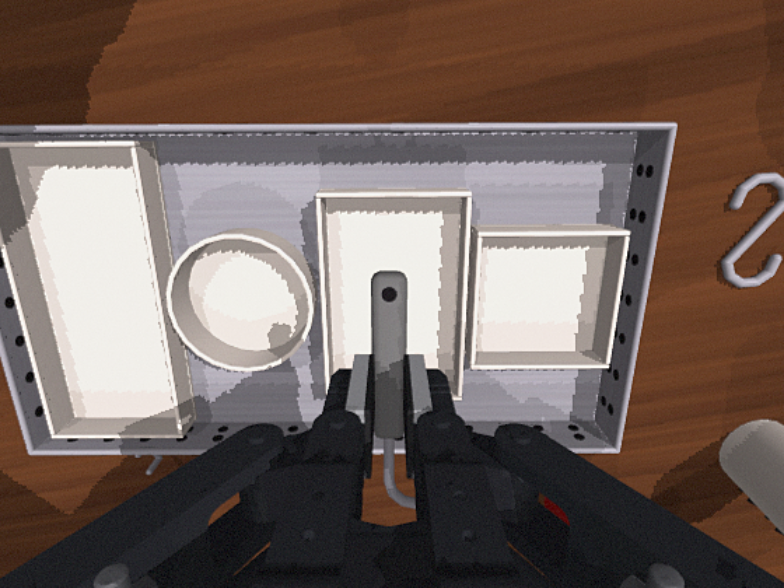

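```bash
python3 - <<'E'
from blob import *
P=np.load("w.npz")["P"]
for n,a in dict(pot=(.474,-.2575,.046,.0255,.034),box=(.504,-.08,.062,.0245,.0305)).items():
    p=blob([P],*a)[0]; print(n,*rect(p))
for n,(u,v) in dict(tl=(320,194),tr=(468,193),bl=(475,230),br=(628,233),b3=(611,366),b4=(475,366),lt=(137,144),lt2=(183,436),lt1=(50,436)).items(): print(n,atpix(P,u,v,0))
d=np.load("w.npz")
E
```

```text
pot [ 474.6 -259.6] [85.2 85.7] 123.1 1412
box [505.1 -81.3] [ 86.7 102.6] 80.3 2310
tl [ 0.4196 -0.2001  0.0267]
tr [ 0.4328 -0.1201  0.0264]
bl [ 0.4559 -0.1174  0.0181]
br [ 0.4704 -0.0347  0.0267]
b3 [ 0.5606 -0.04    0.0127]
b4 [ 0.5385 -0.1284  0.0256]
lt [ 0.3772 -0.2904  0.0256]
lt2 [ 0.5553 -0.3212  0.0269]
lt1 [ 0.5452 -0.4146  0.0184]
```

Emit:
drive_tool --series "0 1 0 0 0 0;0 1 0 0 0 0;0 1 -.1 0 0 0;0 1 0 0 0 0;0 .5 0 0 0 0;0 0 0 0 0 0"

```text
clock: 7.3
tcp_pos: [0.4756, -0.1724, 0.0252]
eef_rot: [0.705, -0.704, 0.061, -0.059]
wrist_force: [-1.3, -0.3, -0.3]
width: 0.0099
```

Emit:
drive_tool --series "0 .4 0 0 0 0;0 .05 0 0 0 0;0 0 0 0 0 0"

```text
clock: 7.6
tcp_pos: [0.4766, -0.1736, 0.0154]
eef_rot: [-0.704, 0.704, -0.06, 0.061]
wrist_force: [-0.9, -0.7, -0.3]
width: 0.0102
```

Emit:
drive_tool --series "0 0 0 0 0 0;0 0 0 0 0 0;0 0 0 0 0 0" --hand 0.35

```text
clock: 7.9
tcp_pos: [0.4766, -0.1737, 0.0154]
eef_rot: [-0.704, 0.705, -0.06, 0.061]
wrist_force: [-0.0, -0.2, -0.1]
width: 0.0297
```

Emit:
drive_tool --series "0 -.5 0 0 0 0;0 -1 0 0 0 0;0 -1 0 0 0 0;0 -1 0 0 0 0;0 -1 0 0 0 0;0 -1 0 0 0 0;0 -.5 0 0 0 0;0 0 0 0 0 0"

```text
clock: 8.7
tcp_pos: [0.4775, -0.174, 0.1671]
eef_rot: [-0.704, 0.705, -0.059, 0.062]
wrist_force: [0.3, -0.4, 0.2]
width: 0.0304
```

```bash
python3 -c "
from goto import *
delta(.485,.198,.16,124)"
```

```text
pos [ 0.4775 -0.174   0.1671] jaw 80.1 F [ 0.3 -0.4  0.2] w 0.0304 t 8.7
shift units now-axes [-2.25  0.28 14.71] turn units y -8.77 tilt fix [-0.    0.    0.05]
shift units final-axes [ 8.57  0.28 12.17] joints [ 0.05  0.28  0.21  2.03 -0.08  0.84  1.7 ]
```

Emit:
drive_tool --series "-.15 0 1 0 0 0;-.15 0 1 0 0 0;-.15 0 1 0 0 0;-.15 0 1 0 0 0;-.15 0 1 0 0 0;-.15 0 1 0 0 0;-.15 0 1 0 0 0;-.15 0 1 0 0 0"

```text
clock: 9.5
tcp_pos: [0.48, 0.0295, 0.1638]
eef_rot: [-0.704, 0.705, -0.061, 0.06]
wrist_force: [-0.3, 0.1, 0.6]
width: 0.03
```

Emit:
drive_tool --series "0 0 1 0 -1 0;.1 0 1 0 -1 0;.3 0 .9 0 -1 0;.4 0 .9 0 -1 0;.5 0 .8 0 -1 0;.5 0 .7 0 -1 0;.6 0 .6 0 -1 0;.7 0 .5 0 -1 0"

```text
clock: 10.3
tcp_pos: [0.5402, 0.2044, 0.1634]
eef_rot: [-0.682, 0.682, 0.184, -0.186]
wrist_force: [0.3, 0.1, 0.1]
width: 0.0302
```

```bash
python3 -c "
from goto import *
delta(.478,.192,.14,124.3)"
```

```text
pos [0.5402 0.2044 0.1634] jaw 120.4 F [0.3 0.1 0.1] w 0.0302 t 10.3
shift units now-axes [-2.39  0.94  0.83] turn units y -0.78 tilt fix [-0.01  0.   -0.03]
shift units final-axes [-2.33  0.94  0.99] joints [-0.4   0.4  -0.08  1.85  0.04  0.9   1.59]
```

Emit:
drive_tool --series "-.8 .3 .3 0 -.8 0;-.8 .3 .3 0 0 0;-.7 .3 .3 0 0 0;0 0 0 0 0 0" --hand 0.45

```text
clock: 10.7
tcp_pos: [0.4766, 0.1903, 0.1401]
eef_rot: [-0.676, 0.676, 0.206, -0.21]
wrist_force: [0.4, -0.3, -1.0]
width: 0.039
```

```bash
python3 near.py spoon1.png; python3 -c "
from goto import *
from blob import *
delta(.478,.192,.03,124.3)
P=np.load('w.npz')['P']
p=blob([P],.478,.19,.018,.011,.02)[0]; print(rect(p),p.mean(0),np.linalg.svd(p[:,:2]-p[:,:2].mean(0))[2][0])
print(rect(blob([P],.478,.19,.085,.011,.019)[0]))"
```

```text
pos [0.4788 0.191  0.1412] jaw 124.2 F [ 0.4  0.9 -0. ] w 0.0386 t 10.8
shift units now-axes [0.01 4.45 0.05] turn units y -0.02 tilt fix [-0.01  0.   -0.04]
shift units final-axes [0.01 4.45 0.05] joints [-0.41  0.33 -0.11  2.01  0.05  0.8   1.62]
(array([477.8, 190.4]), array([11.4, 35.6]), np.float32(34.7), 554) [0.47740191 0.19024557 0.01471893] [0.82794716 0.56080612]
(array([479.7, 187.5]), array([ 38.9, 138.7]), np.float32(29.9), 1682)
```

View pics/spoon1.png

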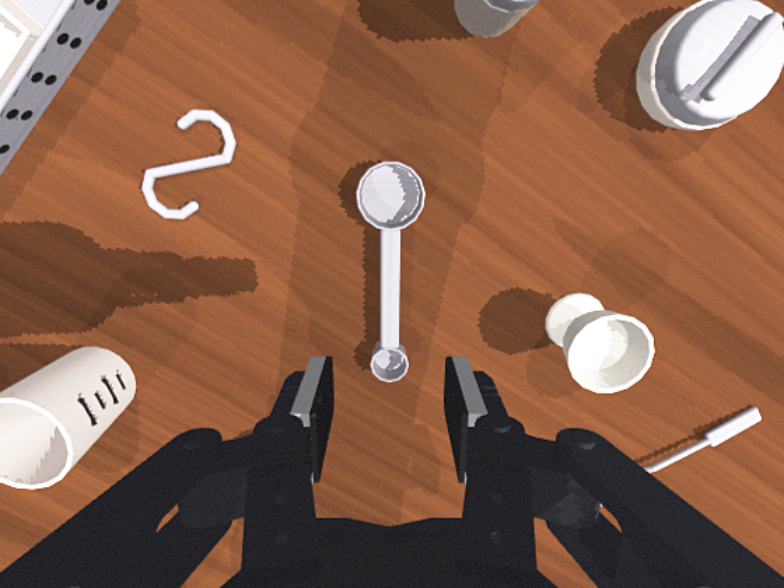

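Emit:
drive_tool --series "0 1 0 0 0 0;0 1 0 0 0 0;0 1 0 0 0 0;0 1 0 0 0 0;0 .8 0 0 0 0;0 .4 0 0 0 0;0 .2 0 0 0 0;0 0 0 0 0 0"

```text
clock: 11.55
tcp_pos: [0.4808, 0.1916, 0.0073]
eef_rot: [-0.676, 0.676, 0.208, -0.208]
wrist_force: [0.3, -0.0, 0.0]
width: 0.0383
```

Emit:
drive_tool --series "0 0 0 0 0 0;0 0 0 0 0 0;0 0 0 0 0 0;0 0 0 0 0 0;0 0 0 0 0 0" --hand 0 --squeeze 60

```text
clock: 12.05
tcp_pos: [0.4812, 0.1919, 0.0086]
eef_rot: [0.676, -0.676, -0.208, 0.207]
wrist_force: [-1.5, -0.0, 6.2]
width: 0.0098
```

Emit:
drive_tool --series "0 -.5 0 0 0 0;0 -1 0 0 0 0;0 -1 0 0 0 0;0 -1 0 0 0 0;0 -1 0 0 0 0;0 -1 0 0 0 0;0 -1 0 0 0 0;0 0 0 0 0 0"

```text
clock: 12.85
tcp_pos: [0.4824, 0.1925, 0.1743]
eef_rot: [0.676, -0.676, -0.21, 0.205]
wrist_force: [0.3, -1.1, 0.0]
width: 0.0096
```

```bash
python3 near.py spoon2.png; python3 -c "
from goto import *
delta(.459,-.347,.16,80.3)"
```

```text
pos [0.4814 0.192  0.1724] jaw 124.1 F [ 0.3 -0.3 -0.3] w 0.0099 t 12.9
shift units now-axes [-12.84   0.45 -17.34] turn units y 8.77 tilt fix [ 0.01 -0.    0.05]
shift units final-axes [  2.75   0.45 -21.4 ] joints [-0.4   0.29 -0.12  1.98  0.04  0.86  1.62]
```

View pics/spoon2.png

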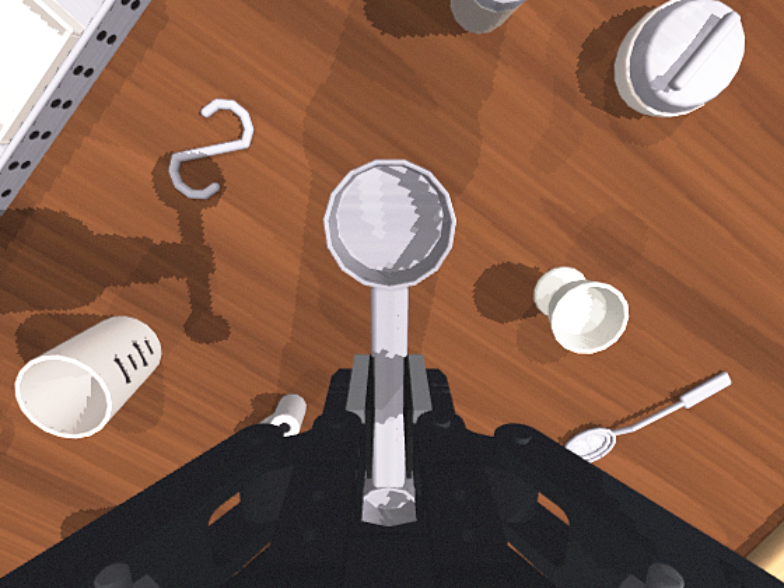

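Emit:
drive_tool --series "-.55 0 -.83 0 .98 0;-.48 0 -.87 0 .98 0;-.4 0 -.9 0 .98 0;-.33 0 -.94 0 .98 0;-.25 0 -.97 0 .98 0;-.17 0 -1 0 .98 0;-.1 0 -1 0 .98 0;0 0 -1 0 .98 0"

```text
clock: 13.7
tcp_pos: [0.4805, -0.0104, 0.1701]
eef_rot: [0.706, -0.706, 0.034, -0.034]
wrist_force: [0.2, -0.3, 0.5]
width: 0.0098
```

Emit:
drive_tool --series ".1 0 -1 0 .98 0;.1 0 -1 0 0 0;.15 0 -1 0 0 0;.15 0 -1 0 0 0;.15 0 -1 0 0 0;.15 0 -1 0 0 0;.15 0 -1 0 0 0;.15 0 -1 0 0 0"

```text
clock: 14.5
tcp_pos: [0.4749, -0.2122, 0.17]
eef_rot: [-0.704, 0.704, -0.063, 0.063]
wrist_force: [0.6, -0.4, -0.7]
width: 0.0101
```

```bash
python3 -c "
from goto import *
delta(.462,-.3475,.14,80.3)"
```

```text
pos [ 0.4749 -0.2122  0.17  ] jaw 79.8 F [ 0.6 -0.4 -0.7] w 0.0101 t 14.5
shift units now-axes [ 0.45  1.2  -5.42] turn units y -0.09 tilt fix [ 0. -0.  0.]
shift units final-axes [ 0.4   1.2  -5.42] joints [ 0.11  0.3   0.22  2.   -0.09  0.86  1.78]
```

Emit:
drive_tool --series ".1 0 -1 0 0 0;.1 0 -1 0 0 0;.1 0 -1 0 0 0;.1 0 -1 0 0 0;0 .5 -1 0 0 0;0 .5 -.4 0 -.1 0;0 0 0 0 0 0"

```text
clock: 15.2
tcp_pos: [0.4595, -0.347, 0.1435]
eef_rot: [0.705, -0.704, 0.061, -0.059]
wrist_force: [0.2, -0.2, -0.4]
width: 0.0096
```

```bash
python3 near.py drop2.png; python3 -c "
from goto import *
from blob import *
delta(.462,-.3475,.025,80.3)
P=np.load('w.npz')['P']
print(rect(blob([P],.489,-.171,.05,.009,.02)[0]))"
```

```text
pos [ 0.4605 -0.3457  0.1443] jaw 80.3 F [ 0.8 -0.2 -0.7] w 0.0097 t 15.2
shift units now-axes [ 0.08  4.77 -0.06] turn units y 0.0 tilt fix [-0.    0.   -0.02]
shift units final-axes [ 0.08  4.77 -0.06] joints [ 0.34  0.42  0.26  1.89 -0.14  0.85  2.06]
(array([ 488.7, -171.1]), array([86.1, 98.5]), np.float32(57.1), 2400)
```

View pics/drop2.png

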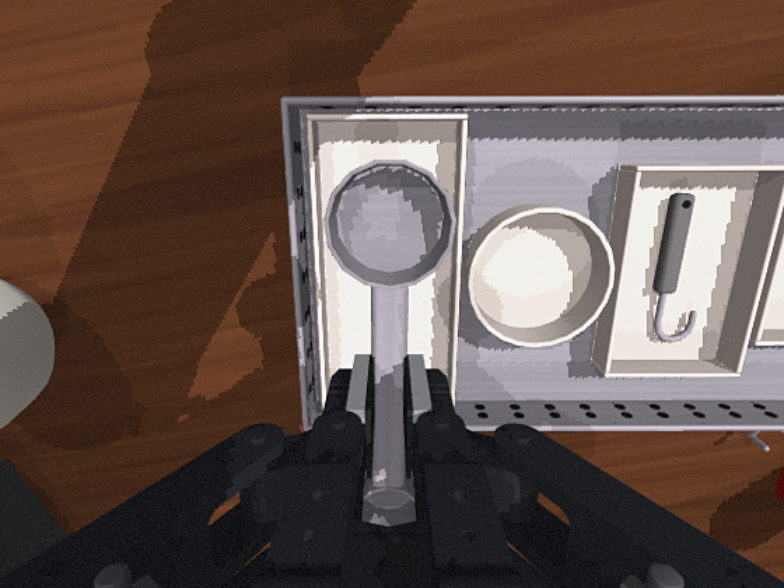

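Emit:
drive_tool --series ".08 1 -.05 0 0 0;0 1 0 0 0 0;0 1 0 0 0 0;0 1 0 0 0 0;0 .8 0 0 0 0;0 .3 0 0 0 0;0 .05 0 0 0 0;0 0 0 0 0 0"

```text
clock: 16.05
tcp_pos: [0.4643, -0.3464, 0.0172]
eef_rot: [-0.705, 0.705, -0.058, 0.059]
wrist_force: [0.8, -0.3, -0.9]
width: 0.0098
```

```bash
python3 -c "
from goto import *
delta(.462,-.3475,.0150,80.3)"
```

```text
pos [ 0.4643 -0.3464  0.0172] jaw 80.6 F [ 0.8 -0.3 -0.9] w 0.0098 t 16.1
shift units now-axes [-0.08  0.09 -0.06] turn units y 0.05 tilt fix [ 0.   -0.    0.01]
shift units final-axes [-0.08  0.09 -0.06] joints [ 0.38  0.61  0.2   1.95 -0.2   0.6   2.12]
```

Emit:
drive_tool --series "0 .08 0 0 0 0;0 0 0 0 0 0"

```text
clock: 16.25
tcp_pos: [0.4641, -0.3465, 0.0151]
eef_rot: [-0.705, 0.705, -0.058, 0.059]
wrist_force: [-0.5, -0.0, 0.9]
width: 0.0097
```

Emit:
drive_tool --series "0 0 0 0 0 0;0 0 0 0 0 0;0 0 0 0 0 0" --hand 0.35

```text
clock: 16.55
tcp_pos: [0.4637, -0.3464, 0.0145]
eef_rot: [-0.705, 0.705, -0.058, 0.058]
wrist_force: [0.2, 0.9, -1.0]
width: 0.0299
```

Emit:
drive_tool --series "0 -.5 0 0 0 0;0 -1 0 0 0 0;0 -1 0 0 0 0;0 -1 0 0 0 0;0 -1 0 0 0 0;0 -1 0 0 0 0;0 -1 0 0 0 0;0 -.2 0 0 0 0"

```text
clock: 17.35
tcp_pos: [0.4649, -0.3475, 0.1856]
eef_rot: [-0.704, 0.706, -0.057, 0.06]
wrist_force: [0.3, 0.3, 0.1]
width: 0.03
```

```bash
python3 -c "
from goto import *
delta(.6265,.197,.18,65)"
```

```text
pos [ 0.4649 -0.3475  0.1856] jaw 80.5 F [0.3 0.3 0.1] w 0.03 t 17.4
shift units now-axes [ 2.79  0.2  22.55] turn units y 3.1 tilt fix [ 0.02 -0.    0.06]
shift units final-axes [-3.35  0.2  22.47] joints [ 0.32  0.37  0.27  1.85 -0.12  0.93  2.05]
```

Emit:
drive_tool --series ".12 0 1 0 0 0;.12 0 1 0 0 0;.12 0 1 0 0 0;.12 0 1 0 0 0;.12 0 1 0 0 0;.12 0 1 0 0 0;.12 0 1 0 0 0;.12 0 1 0 0 0"

```text
clock: 18.15
tcp_pos: [0.5198, -0.1519, 0.1815]
eef_rot: [0.705, -0.705, 0.059, -0.058]
wrist_force: [0.2, -1.2, 0.3]
width: 0.0296
```

Emit:
drive_tool --series ".12 0 1 0 0 0;.12 0 1 0 0 0;.12 0 1 0 0 0;.12 0 1 0 0 0;.12 0 1 0 0 0;.12 0 1 0 0 0;.12 0 1 0 0 0;.12 0 1 0 0 0"

```text
clock: 18.95
tcp_pos: [0.5763, 0.0413, 0.1814]
eef_rot: [-0.705, 0.705, -0.059, 0.058]
wrist_force: [-0.3, -0.3, 0.9]
width: 0.0302
```

Emit:
drive_tool --series ".12 0 1 0 .5 0;.12 0 1 0 .5 0;0 .3 1 0 .5 0;0 .3 1 0 .5 0;0 .3 1 0 .5 0;0 .3 1 0 .5 0;0 0 .5 0 0 0;0 0 0 0 0 0" --hand 0.55

```text
clock: 19.75
tcp_pos: [0.628, 0.1966, 0.1513]
eef_rot: [0.691, -0.691, 0.149, -0.148]
wrist_force: [-0.0, -0.1, 0.8]
width: 0.0469
```

```bash
python3 near.py pad1.png; python3 -c "
from goto import *
from blob import *
delta(.6265,.197,.14,65)
P=np.load('w.npz')['P']
for a in ((.627,.196,.02,.026,.04),(.64,.19,.05,.006,.04),(.655,.185,.025,.006,.0245)):
  p=blob([P],*a)[0]; print(rect(p),p.mean(0).round(4))"
```

```text
pos [0.628  0.1946 0.1517] jaw 65.6 F [ 0.1 -0.8  0.2] w 0.0468 t 19.8
shift units now-axes [-0.1   0.47  0.06] turn units y 0.13 tilt fix [ 0.01  0.   -0.  ]
shift units final-axes [-0.1   0.47  0.06] joints [-0.5   0.53  0.15  1.68 -0.09  0.94  0.83]
(array([627.2, 196.7]), array([21. , 21.1]), np.float32(173.3), 504) [0.6267 0.1968 0.0299]
(array([645.1, 193.6]), array([21.2, 58. ]), np.float32(169.9), 905) [0.6344 0.1942 0.0251]
(array([655.7, 186.6]), array([ 8. , 34.9]), np.float32(161.0), 284) [0.6542 0.1872 0.0201]
```

View pics/pad1.png

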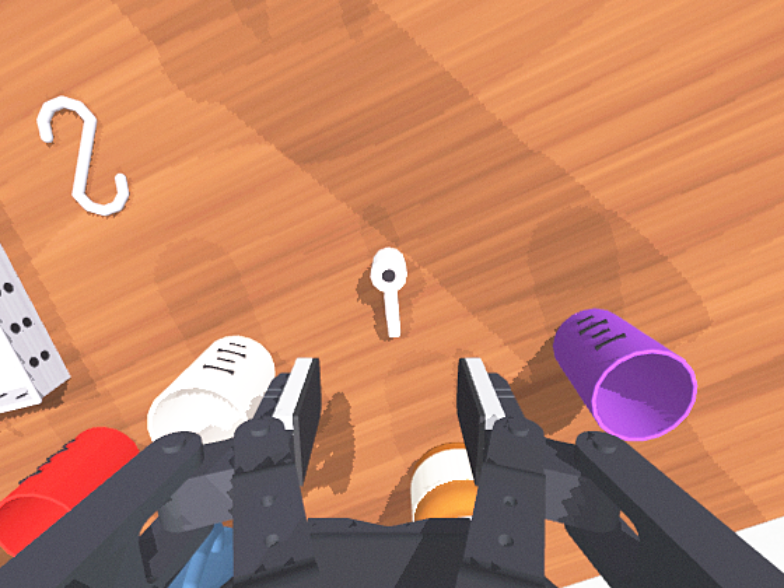

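Emit:
drive_tool --series "-.1 1 .05 0 -.6 0;0 1 .05 0 -.5 0;0 1 0 0 0 0;0 1 0 0 0 0;0 1 0 0 0 0;0 .5 0 0 0 0;0 .2 0 0 0 0;0 0 0 0 0 0"

```text
clock: 20.6
tcp_pos: [0.627, 0.1971, 0.0096]
eef_rot: [-0.697, 0.698, -0.117, 0.117]
wrist_force: [-0.6, -0.4, 0.5]
width: 0.0474
```

```bash
python3 -c "
from goto import *
delta(.627,.1967,.006,71)"
```

```text
pos [0.627  0.1971 0.0096] jaw 71.0 F [-0.6 -0.4  0.5] w 0.0474 t 20.6
shift units now-axes [ 0.    0.14 -0.02] turn units y 0.0 tilt fix [ 0. -0.  0.]
shift units final-axes [ 0.    0.14 -0.02] joints [-0.47  0.71  0.1   1.75 -0.1   0.69  0.92]
```

Emit:
drive_tool --series "0 .1 0 0 0 0;0 0 0 0 0 0"

```text
clock: 20.8
tcp_pos: [0.6275, 0.1981, 0.0078]
eef_rot: [0.698, -0.697, 0.116, -0.117]
wrist_force: [-1.1, 0.1, 0.6]
width: 0.0468
```

Emit:
drive_tool --series "0 0 0 0 0 0;0 0 0 0 0 0;0 0 0 0 0 0;0 0 0 0 0 0;0 0 0 0 0 0" --hand 0

```text
clock: 21.3
tcp_pos: [0.6273, 0.1982, 0.0076]
eef_rot: [0.698, -0.697, 0.116, -0.117]
wrist_force: [-1.7, -0.8, 5.1]
width: 0.0201
```

Emit:
drive_tool --series "0 -.5 0 0 0 0;0 -1 0 0 0 0;0 -1 0 0 0 0;0 -1 0 0 0 0;0 -1 0 0 0 0;0 -1 0 0 0 0;0 -1 0 0 0 0;0 0 0 0 0 0"

```text
clock: 22.1
tcp_pos: [0.6291, 0.1986, 0.1739]
eef_rot: [0.699, -0.696, 0.114, -0.119]
wrist_force: [0.9, 0.2, -0.0]
width: 0.0202
```

```bash
python3 -c "
from goto import *
delta(.487,-.078,.15,80.3)"
```

```text
pos [0.6291 0.1986 0.1739] jaw 71.0 F [ 0.9  0.2 -0. ] w 0.0202 t 22.1
shift units now-axes [ -1.79   0.89 -12.32] turn units y -1.85 tilt fix [-0.05  0.    0.06]
shift units final-axes [ -3.75   0.89 -11.87] joints [-0.5   0.5   0.13  1.66 -0.08  0.97  0.9 ]
```

Emit:
drive_tool --series "0 0 -1 0 -.65 0;-.2 0 -1 0 -.6 0;-.3 0 -1 0 -.6 0;-.3 0 -1 0 0 0;-.3 0 -1 0 0 0;-.3 0 -1 0 0 0;-.3 0 -1 0 0 0;-.3 0 -1 0 0 0"

```text
clock: 22.9
tcp_pos: [0.5352, 0.011, 0.1688]
eef_rot: [-0.704, 0.705, -0.06, 0.059]
wrist_force: [-1.3, -0.2, -0.2]
width: 0.0199
```

Emit:
drive_tool --series "-.3 0 -1 0 0 0;-.3 0 -1 0 0 0;-.3 .3 -1 0 0 0;-.3 .6 -.7 0 0 0;0 0 0 0 0 0"

```text
clock: 23.4
tcp_pos: [0.4877, -0.0767, 0.1449]
eef_rot: [-0.704, 0.705, -0.063, 0.06]
wrist_force: [-0.3, 0.1, -0.9]
width: 0.0199
```

```bash
python3 near.py drop3.png; python3 -c "
from goto import *
delta(.487,-.078,.0145,80.3)"
```

```text
pos [ 0.4896 -0.075   0.1459] jaw 80.2 F [ 0.6  1.1 -0.4] w 0.0203 t 23.4
shift units now-axes [-0.07  5.26 -0.13] turn units y -0.03 tilt fix [ 0.01  0.   -0.03]
shift units final-axes [-0.07  5.26 -0.13] joints [-0.11  0.29  0.16  2.07 -0.07  0.79  1.49]
```

View pics/drop3.png

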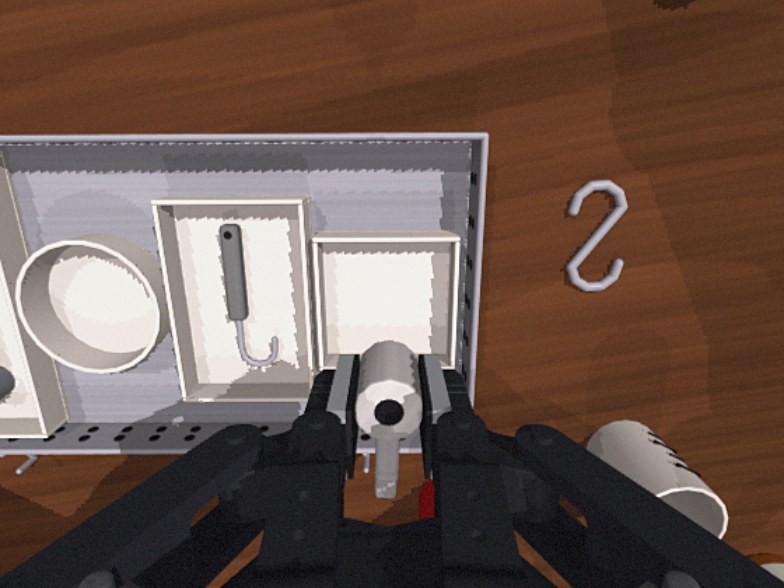

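Emit:
drive_tool --series "-.07 1 -.13 0 0 0;0 1 0 0 0 0;0 1 0 0 0 0;0 1 0 0 0 0;0 .7 0 0 0 0;0 .4 0 0 0 0;0 .05 0 0 0 0;0 0 0 0 0 0"

```text
clock: 24.25
tcp_pos: [0.4896, -0.0765, 0.0184]
eef_rot: [0.705, -0.704, 0.059, -0.06]
wrist_force: [0.4, 0.0, -0.8]
width: 0.02
```

```bash
python3 -c "
from goto import *
delta(.487,-.078,.014,80.3)"
```

```text
pos [ 0.4896 -0.0765  0.0184] jaw 80.3 F [ 0.4  0.  -0.8] w 0.02 t 24.2
shift units now-axes [-0.09  0.18 -0.07] turn units y 0.01 tilt fix [-0.    0.    0.01]
shift units final-axes [-0.09  0.18 -0.08] joints [-0.07  0.51  0.12  2.14 -0.12  0.5   1.55]
```

Emit:
drive_tool --series "-.1 .15 -.05 0 0 0;0 0 0 0 0 0"

```text
clock: 24.45
tcp_pos: [0.4861, -0.0779, 0.0146]
eef_rot: [0.705, -0.705, 0.06, -0.06]
wrist_force: [-0.4, 1.1, -1.2]
width: 0.0199
```

Emit:
drive_tool --series "0 0 0 0 0 0;0 0 0 0 0 0;0 0 0 0 0 0" --hand 0.45

```text
clock: 24.75
tcp_pos: [0.4865, -0.0778, 0.0146]
eef_rot: [0.705, -0.705, 0.06, -0.06]
wrist_force: [0.8, -0.5, -0.4]
width: 0.0382
```

Emit:
drive_tool --series "0 -.5 0 0 0 0;0 -1 0 0 0 0;0 -1 0 0 0 0;0 -1 0 0 0 0;0 -1 0 0 0 0;0 -1 0 0 0 0;0 -1 0 0 0 0;0 -.5 0 0 0 0"

```text
clock: 25.55
tcp_pos: [0.4872, -0.078, 0.1922]
eef_rot: [0.705, -0.704, 0.059, -0.061]
wrist_force: [-0.1, 0.4, 0.2]
width: 0.0386
```

```bash
python3 -c "
from goto import *
delta(.653,.068,.2,80.3)"
```

```text
pos [ 0.4872 -0.078   0.1922] jaw 80.3 F [-0.1  0.4  0.2] w 0.0386 t 25.6
shift units now-axes [ 5.55 -0.29  6.88] turn units y -0.0 tilt fix [-0.01  0.    0.04]
shift units final-axes [ 5.56 -0.29  6.87] joints [-0.12  0.22  0.18  2.03 -0.05  0.89  1.49]
```

Emit:
drive_tool --series ".8 0 1 0 0 0;.8 0 1 0 0 0;.8 0 1 0 0 0;.8 0 1 0 0 0;.8 0 1 0 0 0;.8 0 1 0 0 0;.7 0 .9 0 0 0;0 0 0 0 0 0" --hand 1

```text
clock: 26.35
tcp_pos: [0.6524, 0.0734, 0.1887]
eef_rot: [0.705, -0.704, 0.058, -0.058]
wrist_force: [-0.2, 0.0, -0.8]
width: 0.0853
```

```bash
python3 near.py cup1.png; python3 -c "
from goto import *
from blob import *
P=np.load('w.npz')['P']
p=blob([P],.653,.0675,.045,.06,.08)[0]; print(rect(p),p.mean(0).round(4))
delta(.653,.0675,.1,80.3)"
```

```text
(array([654.6,  66.9]), array([56.8, 57.3]), np.float32(179.4), 1098) [0.6578 0.0661 0.069 ]
pos [0.6511 0.071  0.1887] jaw 80.5 F [ 0.2  0.1 -0.4] w 0.086 t 26.4
shift units now-axes [ 0.1   3.55 -0.13] turn units y 0.03 tilt fix [-0.    0.   -0.01]
shift units final-axes [ 0.1   3.55 -0.13] joints [-0.3   0.49  0.13  1.65 -0.07  1.01  1.26]
```

View pics/cup1.png

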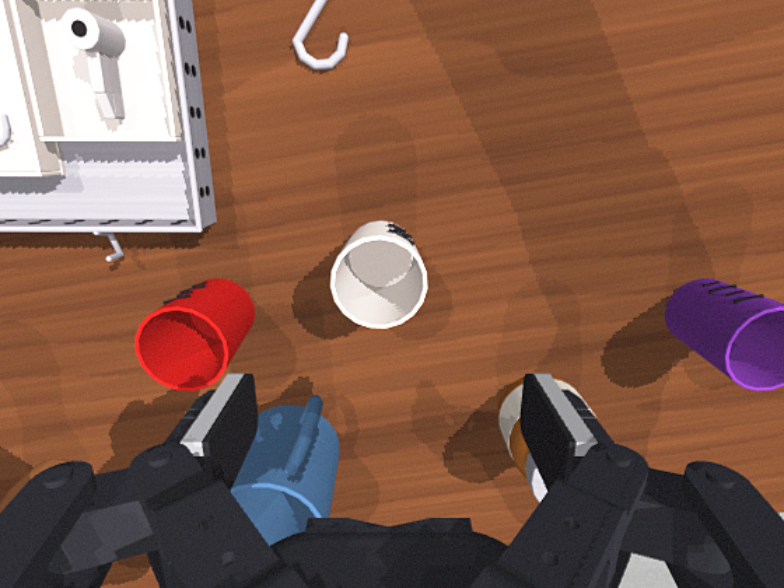

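Emit:
drive_tool --series ".15 1 -.13 0 0 0;0 1 0 0 0 0;0 1 0 0 0 0;0 1 0 0 0 0;0 1 0 0 0 0;0 .8 0 0 0 0;0 .4 0 0 0 0;0 0 0 0 0 0"

```text
clock: 27.2
tcp_pos: [0.6524, 0.0641, 0.0331]
eef_rot: [-0.704, 0.705, -0.061, 0.059]
wrist_force: [-0.3, 0.4, 0.8]
width: 0.0857
```

```bash
python3 -c "
from goto import *
delta(.6545,.067,.03,80.3)"
```

```text
pos [0.6524 0.0641 0.0331] jaw 80.2 F [-0.3  0.4  0.8] w 0.0857 t 27.2
shift units now-axes [0.06 0.12 0.13] turn units y -0.01 tilt fix [ 0.02  0.   -0.03]
shift units final-axes [0.06 0.12 0.13] joints [-0.27  0.67  0.1   1.74 -0.1   0.73  1.29]
```

Emit:
drive_tool --series ".06 0 .13 0 0 0;0 0 0 0 0 0"

```text
clock: 27.4
tcp_pos: [0.6572, 0.0688, 0.0358]
eef_rot: [0.705, -0.704, 0.059, -0.061]
wrist_force: [0.8, 0.7, -0.3]
width: 0.0853
```

Emit:
drive_tool --series "0 0 0 0 0 0;0 0 0 0 0 0;0 0 0 0 0 0;0 0 0 0 0 0;0 0 0 0 0 0" --hand 0 --squeeze 30

```text
clock: 27.9
tcp_pos: [0.6567, 0.0681, 0.0354]
eef_rot: [0.705, -0.704, 0.059, -0.06]
wrist_force: [-1.3, -0.1, 6.0]
width: 0.0569
```

Emit:
drive_tool --series "0 -.5 0 0 0 0;0 -1 0 0 0 0;0 -1 0 0 0 0;0 -1 0 0 0 0;0 -1 0 0 0 0;0 -1 0 0 0 0;0 -.5 0 0 0 0;0 0 0 0 0 0"

```text
clock: 28.7
tcp_pos: [0.6572, 0.0683, 0.1866]
eef_rot: [0.705, -0.704, 0.058, -0.061]
wrist_force: [0.3, 0.0, -0.9]
width: 0.0569
```

```bash
python3 near.py cup2.png; python3 -c "
from goto import *
from blob import *
delta(.4745,-.259,.16,80.3)
P=np.load('w.npz')['P']; o=get_obs()
p=blob([P],*o['tcp_pos'][:2],.045,.17,.26)[0]; print(len(p), p[:,2].max(), rect(p[p[:,2]>p[:,2].max()-.008]))"
```

```text
pos [0.6561 0.0682 0.1848] jaw 80.3 F [-0.5  0.1 -1.2] w 0.0573 t 28.8
shift units now-axes [ -4.96   0.98 -14.13] turn units y -0.0 tilt fix [-0.01  0.    0.01]
shift units final-axes [ -4.96   0.98 -14.13] joints [-0.29  0.5   0.13  1.65 -0.07  1.    1.27]
25818 0.25999843762911395 (array([645. ,  69.6]), array([ 9.4, 67.8]), np.float32(80.3), 1527)
```

View pics/cup2.png

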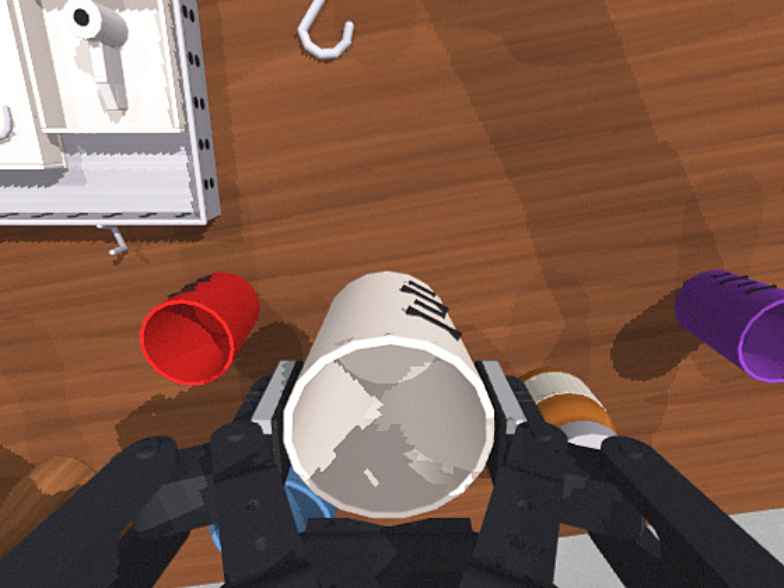

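Emit:
drive_tool --series "-.35 0 -1 0 0 0;-.35 0 -1 0 0 0;-.35 0 -1 0 0 0;-.35 0 -1 0 0 0;-.35 0 -1 0 0 0;-.35 0 -1 0 0 0;-.35 0 -1 0 0 0;-.35 0 -1 0 0 0"

```text
clock: 29.55
tcp_pos: [0.5515, -0.1179, 0.1825]
eef_rot: [-0.705, 0.705, -0.061, 0.059]
wrist_force: [1.4, 0.3, -0.2]
width: 0.0571
```

Emit:
drive_tool --series "-.35 0 -1 0 0 0;-.35 0 -1 0 0 0;-.35 0 -1 0 0 0;-.35 0 -1 0 0 0;-.35 0 -1 0 0 0;-.35 0 -1 0 0 0;0 0 0 0 0 0"

```text
clock: 30.25
tcp_pos: [0.4728, -0.2597, 0.1828]
eef_rot: [-0.704, 0.705, -0.063, 0.061]
wrist_force: [-0.3, -0.6, -0.6]
width: 0.0566
```

```bash
python3 -c "
from goto import *
delta(.4765,-.2585,.06,80.3)"
```

```text
pos [ 0.4728 -0.2597  0.1828] jaw 79.9 F [-0.3 -0.6 -0.6] w 0.0566 t 30.2
shift units now-axes [0.16 4.91 0.08] turn units y -0.07 tilt fix [ 0.02  0.   -0.04]
shift units final-axes [0.16 4.91 0.08] joints [ 0.19  0.31  0.24  1.94 -0.09  0.9   1.87]
```

Emit:
drive_tool --series ".1 1 .05 0 0 0;0 1 0 0 0 0;0 1 0 0 0 0;0 1 0 0 0 0;0 .9 0 0 0 0;0 0 0 0 0 0"

```text
clock: 30.85
tcp_pos: [0.4763, -0.2532, 0.0581]
eef_rot: [0.705, -0.704, 0.062, -0.057]
wrist_force: [-1.0, 0.1, -0.0]
width: 0.0568
```

```bash
python3 -c "
from goto import *
delta(.4765,-.2585,.042,80.3)"
```

```text
pos [ 0.4763 -0.2532  0.0581] jaw 80.4 F [-1.   0.1 -0. ] w 0.0568 t 30.9
shift units now-axes [ 0.05  0.64 -0.21] turn units y 0.01 tilt fix [-0.02  0.   -0.09]
shift units final-axes [ 0.05  0.64 -0.21] joints [ 0.22  0.5   0.19  2.02 -0.15  0.64  1.92]
```

Emit:
drive_tool --series "0 .3 -.1 0 0 0;0 .3 0 0 0 0;0 0 0 0 0 0;0 0 0 0 0 0"

```text
clock: 31.25
tcp_pos: [0.4788, -0.2579, 0.0472]
eef_rot: [-0.705, 0.705, -0.06, 0.06]
wrist_force: [-0.6, 0.5, -0.1]
width: 0.0571
```

```bash
python3 -c "
from goto import *
delta(.4765,-.2585,.042,80.3)"
```

```text
pos [ 0.4788 -0.2579  0.0472] jaw 80.3 F [-0.6  0.5 -0.1] w 0.0571 t 31.2
shift units now-axes [-0.09  0.21 -0.04] turn units y -0.0 tilt fix [ 0.   -0.    0.01]
shift units final-axes [-0.09  0.21 -0.04] joints [ 0.23  0.52  0.18  2.02 -0.16  0.61  1.93]
```

Emit:
drive_tool --series "-.09 .12 -.04 0 0 0;0 .08 0 0 0 0;0 0 0 0 0 0"

```text
clock: 31.55
tcp_pos: [0.4759, -0.2584, 0.0417]
eef_rot: [0.705, -0.705, 0.06, -0.06]
wrist_force: [-0.2, -0.2, 0.2]
width: 0.0571
```

Emit:
drive_tool --series "0 0 0 0 0 0;0 0 0 0 0 0;0 0 0 0 0 0;0 0 0 0 0 0" --hand 0.9

```text
clock: 31.95
tcp_pos: [0.4762, -0.2585, 0.0419]
eef_rot: [-0.705, 0.705, -0.06, 0.06]
wrist_force: [-0.2, 0.7, -0.9]
width: 0.0767
```

Emit:
drive_tool --series "0 -.5 0 0 0 0;0 -1 0 0 0 0;0 -1 0 0 0 0;0 -1 0 0 0 0;0 -1 0 0 0 0;0 -1 0 0 0 0;0 -1 0 0 0 0;0 -1 0 0 0 0"

```text
clock: 32.75
tcp_pos: [0.4759, -0.2585, 0.2313]
eef_rot: [-0.705, 0.705, -0.06, 0.06]
wrist_force: [-0.3, -0.5, 0.3]
width: 0.0769
```

Emit:
drive_tool --series "0 0 1 0 0 0;0 0 1 0 0 0;0 0 1 0 0 0;0 0 1 0 0 0;0 0 1 0 0 0;0 0 1 0 0 0;0 0 1 0 0 0;0 0 1 0 0 0"

```text
clock: 33.55
tcp_pos: [0.5098, -0.0605, 0.2303]
eef_rot: [-0.705, 0.705, -0.06, 0.06]
wrist_force: [0.2, -0.6, -0.2]
width: 0.0766
```

Emit:
drive_tool --series "0 0 1 0 0 0;0 0 1 0 0 0;0 0 1 0 0 0;0 0 1 0 0 0;0 0 1 0 0 0;0 0 1 0 0 0;0 0 0 0 0 0;0 0 0 0 0 0"

```text
clock: 34.35
tcp_pos: [0.535, 0.0866, 0.2299]
eef_rot: [-0.705, 0.705, -0.059, 0.06]
wrist_force: [-0.4, 0.0, -0.4]
width: 0.0771
```

```bash
python3 - <<'E'
from blob import *
Ps=[]
for n in ("scene","side"):
    c=snap(n); P=pts(c); Ps.append(P)
    if n=="side":
        save(cv2.resize(c["color"][90:330,190:420],None,fx=2.4,fy=2.4,interpolation=cv2.INTER_CUBIC),"fin_side.png")
bx=np.array([.986,-.1685]);by=np.array([.1685,.986])
def loc(p,c): q=p-np.array(c); return (q@bx*1000).round(1),(q@by*1000).round(1)
for n,a,c in (("cup rim",(.4745,-.259,.05,.068,.09),(.4745,-.259)),("hub",(.487,-.078,.03,.03,.045),(.5045,-.081)),("spoonbar",(.459,-.348,.03,.0165,.026),(.459,-.348))):
    for P in Ps:
        p=blob([P],*a)[0]
        if len(p)>8: r=rect(p); print(n,r,"zmax",p[:,2].max().round(4),"local",loc(r[0]/1000,c))
# look-alike shift: compare initial
o=[np.load(f"{n}0.npz")["P"] for n in("scene","side")]
for n,a in dict(rail=(.49,.055,.06,.004,.02),teasp=(.48,.43,.085,.004,.02)).items():
    for A,B,s in zip(o,Ps,("sc","si")):
        f=[blob([Q],*a)[0] for Q in(A,B)]; print(n,s,[x.mean(0).round(4).tolist()+[len(x)] for x in f if len(x)])
E
```

```text
cup rim (array([ 473.7, -259.9]), array([56.3, 58.6]), np.float32(160.5), 139) zmax 0.0804 local (np.float64(-0.6), np.float64(-1.0))
cup rim (array([ 473.7, -257.2]), array([55.8, 61.1]), np.float32(106.7), 110) zmax 0.0804 local (np.float64(-1.1), np.float64(1.6))
hub (array([490.4, -79.5]), array([20.8, 30.2]), np.float32(16.3), 46) zmax 0.0391 local (np.float64(-14.2), np.float64(-0.9))
hub (array([484.8, -75.9]), array([20. , 23.4]), np.float32(139.4), 39) zmax 0.0408 local (np.float64(-20.3), np.float64(1.7))
spoonbar (array([ 459.1, -346.4]), array([12. , 58.8]), np.float32(170.2), 89) zmax 0.0242 local (np.float64(-0.2), np.float64(1.6))
spoonbar (array([ 441.8, -342.1]), array([20., 22.]), np.float32(7.6), 18) zmax 0.025 local (np.float64(-18.0), np.float64(2.9))
rail sc [[0.491, 0.0532, 0.0053, 52], [0.489, 0.0499, 0.0055, 56]]
rail si [[0.4857, 0.0604, 0.0057, 63], [0.4916, 0.0595, 0.0058, 46]]
teasp sc [[0.4922, 0.4247, 0.0061, 86], [0.4855, 0.4245, 0.006, 84]]
teasp si [[0.4875, 0.4286, 0.0062, 204], [0.4846, 0.4308, 0.0061, 225]]
```

View pics/fin_side.png

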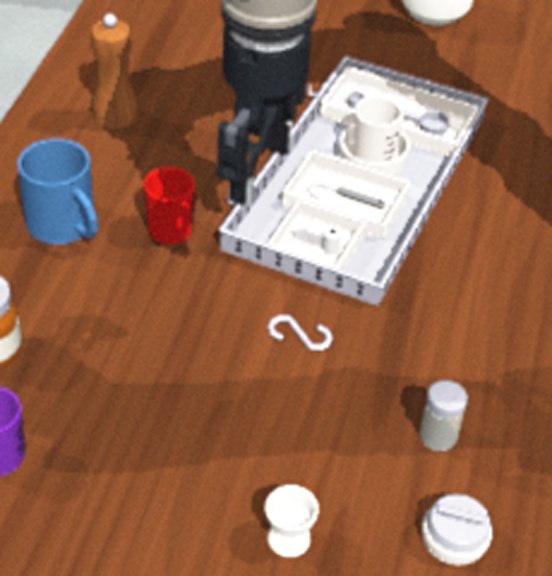

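```bash
python3 -c "
from station import *
print(sign_off())"
```

```text
the job is handed in; nothing more can be done
None
```

All four accessories are back in their bins, and I handed the job in at about 34.5 s. The arm was empty and clear of everything, about 0.23 m up.

- **Cup:** it stands upright in the round pot. Its rim measured within 2 mm of the pot's middle from both cameras.
- **Paddle:** it stands in the square box. Its hub was 14 to 20 mm from the box's middle along x, where 18 mm puts the paddle itself in the middle.
- **Spoon:** it lies along the long tray, less than 3 mm off the middle across it. I have no good final figure along the tray's length. I let go of it with its middle about 2 mm from the tray's.
- **Loaf hook:** it lies flat in the short tray. I checked it by eye in the wrist and side pictures, not with a final measurement.
- **Look-alikes:** the robot did not touch the teaspoon, the rail hook or the red and purple cups. The teaspoon and rail hook measured within 7 mm of where they started, which is about the noise of the depth readings.

**Disagreements:**
- The gripper read about 2 mm too narrow on the hook, spoon and paddle. All three were held firmly.
- The side camera saw only part of the spoon's bar behind the cup, so I ignored its 18 mm reading there.

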